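# Weigh the parsnip on the kitchen scale

## Robot

A 6-joint arm with a two-finger parallel gripper is mounted at the origin on the work surface. World frame = base frame: x ahead of the robot, y to its left, z up, the work surface at z = 0. Lengths are in m, angles in rad, forces in N, time in s.
With the tool pointing down it reaches from about 0.375 to 0.9 m from the base axis. Payload 3.1 kg.
Tool frame: the origin (TCP) lies midway between the tips of the shut fingers; the grasp point (between the pads) lies 19 mm behind it; z points along the fingers, y is the line along which they close (so a half turn about z gives the same grasp; the last joint's range is limited). The gripper opens to 87 mm and grips with 3 to 60 N. Pads are 19 mm wide; open, the fingers measure 117 mm over their backs; the gripper's body (75 mm by 190 mm) begins 51 mm behind the grasp point.
Start: joints at [1.111, 0.527, 1.433, -0, 1.181, -0.178], TCP at [0.173, 0.601, 0.223] pointing down, gripper open.
Joint ranges: [-3.08, 3.08], [-0.75, 2.2], [0.22, 2.44], [-1.43, 4.57], [0, 2.65], [-2.85, 2.85]. Speed limits (rad/s): [2.79, 2.79, 3.14, 3.14, 3.14, 3.14].

## Interface

Orientations are given as a unit quaternion [x, y, z, w].
In Python, from rig import robot gives the robot as it stands.
- The arm moves only by the shell command python3 -m jog 'ROWS' [FORCE]. ROWS is a JSON object of lists of equal length, an entry for each row: "dp": the shift along the tool's x, y, z in mm, a list of three; "delta_rot": the turn, a rotation vector about the tool's x, y, z in rad, a list of three; "gripper": the opening, from -1 (shut) to 1 (fully open). A call has 1 to 12 rows; each row is the pose to reach, as a shift and turn from the pose commanded when the call began, along the tool's axes at that moment; what a row does not reach only later rows make up. A row lasts 1/10 s, in which the tool goes at most 50 mm and 8.59 degrees, less where a joint would pass 70% of its speed; a pose out of reach is approached as far as the arm can. A call with a gripper value outside its range is refused whole. The fingers move at their own pace and stop on an object; FORCE is the grip in N (left out, the last holds). Time passes only in rows, so rows that repeat a pose let the fingers close. It gives the time, the measured TCP pose, the force, the opening and the grip force at its end, in the units of the state.
- robot.get_obs(): the state, without advancing time (a new reading comes with each control period).
- robot.camera(name): name is "side" or "top"; returns the picture (400x640x3 uint8, red, green, blue); there is no depth.
- robot.camera_model(name): a dict with "fx", "fy", "cx", "cy" (pixels), "xyz" and "orientation" of the camera in the world. Camera axes: x right, y down, z forward; pixel columns grow to the right and rows downward; lengths in m; the calibration is good to about 2 mm. A picture is of the moment at which its call begins. camera_model takes no time and is no camera call.
- robot.hand_in(): hands the job in; it is judged then, once.
Trained networks look in the newest picture that a camera, given by its name, has taken for a name from the list of things; names that differ only in an ending like _2 or _b are one class to them, and where a whole thing is asked for, a point or a joint stands for the part that bears it (a point fixed in the world has none). Each returns a list of dicts, best first, with "score" (0 to 1); they miss things now and then, are a little off and sometimes report something else, mostly with a low value. They report only what shows in the picture. A call takes as long as a camera call.
- robot.search_frame(name, camera): "rect" ([left, top, right, bottom] in pixels, round what is visible of it).
The state is a dict: "time": time; "q": joint angles; "joint_velocities": joint speeds; "joint_torque": joint torques, N m; "position": TCP position; "tool_rot": TCP orientation; "ft_force": force on the tool from outside, world axes, zero at the start; "moment": the same for the moment, N m; "grip_width": finger opening in m; "grip_force": force on a finger pad.
Only numpy, scipy, OpenCV 4.12 (cv2) and the standard library are available. Lean on these libraries where they do the work, as an engineer would, in place of code of your own. Each camera call takes 0.05 s, during which the arm holds its last target. There are 200 camera calls.

## Task

Weigh the parsnip: pull the scale's display drawer out to its stop, stand the empty wooden tray on the middle of the weighing platform, let go of it and press the tare button on the drawer. Then pick the parsnip out of the vegetable crate - the large tapered root, not a short thin parsley root - and lay it in the tray, wholly inside the tray's sides. Leave the drawer out, the other vegetables in their crate, and the bowl and the jar where they stand.

Things in the scene. Friction and masses are not known exactly. Their poses are not given: they have to be found in the camera images.
- display (a joint): The kitchen scale's pull-out display drawer: 0 = closed, 0.085 m = out at its stop; starts at 0 to 0.012. Slides level towards -x of the scale (to the robot) against 3 N of friction, no spring, stays where left. A grey slab 110 x 120 mm (x, y), top at z = 28 mm, with a display window and the tare button, both hidden under the platform while closed.
- display_tab (a point): Point to pinch on the drawer's grey pull tab, 20 mm in front of the drawer's front face, z = 24 mm. The tab stands out 33 mm to -x from the middle of the drawer's front, is 16 mm wide (y), z = 10 to 34 mm; pinch it across y from above. Axes are the scale's: x from its front to its back, y left, z up; the drawer pulls out along -x.
- tare_top (a point): Centre of the top of the tare button: white, round, diameter 28 mm, on the drawer's top right of the window, 60 mm in +x and 36 mm in -y from display_tab. Top at z = 34.5 mm, 6 mm proud of the drawer. With the drawer fully out, it is 51 mm in front of the platform's front edge. Axes as display_tab.
- tare (a joint): Travel of the tare button: 0 = up, 0.004 m = fully down; sprung, 1.4 N to start it and 4.2 N fully down; it comes back up when released. Press it nearly fully (beyond 0.0025).
- platform (a point): Centre of the top of the weighing platform of the kitchen scale, z = 48 mm. The platform is an aluminium plate 190 x 190 mm, 10 mm thick, on a black body of the same outline. The scale is heavy and does not move; the platform does not give. Axes as the scale.
- tray: Open rectangular tray of light wood, empty, 150 mm (its x) x 210 mm (its y), 38 mm high, sides 8 mm and bottom 7 mm thick, 0.2 to 0.4 kg. Origin at the centre of its underside, z up. Can be carried by pinching the middle of a long side (71 mm from the origin along x). It stands on one side of the scale, the crate on the other.
- crate: Low slatted wooden vegetable crate, fixed: 310 mm (its x) x 240 mm (its y), 64 mm high, sides 9 mm, floor 8 mm thick. Origin at the centre of its underside, z up. In it: the parsnip roughly along x in the middle, a potato or the turnip near each corner, a parsley root along each long side, the onion past the parsnip's thick end.
- parsnip: The parsnip, the thing to weigh: a pale tapered root 160 mm long, 48 mm thick near its thick (crown) end with a short greenish stub, 13 mm at the tip, 0.1 to 0.2 kg, in the middle of the crate. Origin on its underside, x towards the tip.
- parsnip_mid (a point): Point on the parsnip's axis where to grip it, near its centre of mass, 64 mm from the crown end; it is 35 mm thick there, and the point is 18 mm above what the parsnip lies on. Axes as the parsnip: x towards the tip, z up at the start. The space to 55 mm either side of it across the root is free for fingers at the start.
- parsnip_crown (a point): The middle of the thick end of the parsnip, on its axis.
- parsnip_tip (a point): The thin end of the parsnip.
- parsley_root: Parsley root, not to be taken: the same pale tapered shape but only 98 mm long and 25 mm thick, lying in the crate along its +y side. Origin on its underside, x towards the tip.
- parsley_root2: A second such parsley root, along the crate's -y side.
- onion: Small onion, 43 mm in diameter, 48 mm high, at the crate's -x end. Origin at the centre of its underside.
- potato1: Brown potato 72 x 50 mm in a corner of the crate, 50 mm high; origin on its underside.
- potato2: Brown potato 68 x 51 mm in a corner of the crate, 51 mm high; origin on its underside.
- potato3: Brown potato 70 x 48 mm in a corner of the crate, 48 mm high; origin on its underside.
- turnip: Pale round turnip, 56 mm in diameter, 54 mm high plus leaf stubs, in a corner of the crate; origin at the centre of its underside.
- bowl: White china bowl, 124 mm in diameter, 48 mm high, behind the scale on its left, to be left alone. Origin at the centre of its foot.
- jar: Glass jar with a steel lid, 100 mm high, 72 mm in diameter, behind the scale on its other (right) side, to be left alone. Origin at the centre of its foot.

How it is judged:
On the way, in this order (a step that is already met when the one before it is completed fails the run):
1. the display drawer is fully out (at least 79 of 85 mm) and the tray stands on the platform, released, upright and within 30 mm of its centre, without the parsnip (value of joint display above 0.079 m and horizontal distance between tray and platform below 0.03 m and z of tray in the frame of platform between -0.004 and 0.004 m and angle between tray's own z axis and vertical below 0.06 rad and contact force between the fingers and tray below 0.3 N and horizontal distance between parsnip and crate below 0.12 m), for 0.2 s.
2. the tare button is pressed while the empty tray stands so and the parsnip is still in the crate (all of step 1 and value of joint tare above 0.0025 m and height (world z) of parsnip below 0.06 m), for 0.05 s.
At the end, for the whole second after the job is handed in: Drawer out (79 mm or more); tray upright on the platform, within 30 mm of its centre; parsnip at rest in the tray, its middle and both ends within the tray's sides, axis under 42 mm above its underside; other vegetables in the crate (value of joint display above 0.079 m and horizontal distance between tray and platform below 0.03 m and z of tray in the frame of platform between -0.004 and 0.004 m and angle between tray's own z axis and vertical below 0.06 rad and x of parsnip_mid in the frame of tray between -0.067 and 0.067 m and y of parsnip_mid in the frame of tray between -0.097 and 0.097 m and z of parsnip_mid in the frame of tray between 0.005 and 0.042 m and x of parsnip_crown in the frame of tray between -0.067 and 0.067 m and y of parsnip_crown in the frame of tray between -0.097 and 0.097 m and z of parsnip_crown in the frame of tray between 0.005 and 0.042 m and x of parsnip_tip in the frame of tray between -0.067 and 0.067 m and y of parsnip_tip in the frame of tray between -0.097 and 0.097 m and z of parsnip_tip in the frame of tray between 0.005 and 0.042 m and linear speed of each of parsnip, tray below 0.02 m/s and x of parsley_root in the frame of crate between -0.148 and 0.148 m and y of parsley_root in the frame of crate between -0.113 and 0.113 m and height (world z) of each of parsley_root, parsley_root2, onion, potato1, potato2, potato3, turnip below 0.075 m and x of parsley_root2 in the frame of crate between -0.148 and 0.148 m and y of parsley_root2 in the frame of crate between -0.113 and 0.113 m and x of onion in the frame of crate between -0.148 and 0.148 m and y of onion in the frame of crate between -0.113 and 0.113 m and x of potato1 in the frame of crate between -0.148 and 0.148 m and y of potato1 in the frame of crate between -0.113 and 0.113 m and x of potato2 in the frame of crate between -0.148 and 0.148 m and y of potato2 in the frame of crate between -0.113 and 0.113 m and x of potato3 in the frame of crate between -0.148 and 0.148 m and y of potato3 in the frame of crate between -0.113 and 0.113 m and x of turnip in the frame of crate between -0.148 and 0.148 m and y of turnip in the frame of crate between -0.113 and 0.113 m); the robot touches nothing.
It fails at once if another vegetable is lifted out of the crate (80 mm over the table) (height (world z) of any of parsley_root, parsley_root2, onion, potato1, potato2, potato3, turnip above 0.08 m).
It fails at once if the bowl or the jar is moved more than 25 mm (distance of any of bowl, jar from where it was at the start of the episode above 0.025 m).
It also fails if it takes over 72 s, if anything falls off the work surface, if the arm or the gripper's body presses on something with over 40 N, if the wrist force passes 120 N, or if a joint passes its speed limit or range.

## Working session

There is one attempt and no reset: what is moved stays moved. The work goes in short steps, Python scripts to look and compute and a shell command to move; the robot and the scene stay as the last step left them, time stands still between calls to the robot, and variables do not carry over. Pictures are saved under pics/ and viewed, at most 10 in all, crops included, and the job is handed in when it is done.

```bash
ls; mkdir -p pics; python3 - <<'E'
from rig import robot
import cv2
for c in("top","side"):
    im=robot.camera(c); cv2.imwrite(f"pics/{c}0.png",im[:,:,::-1]); print(c,robot.camera_model(c))
    for n in["display_tab","platform","tray","crate","parsnip","parsley_root","onion","bowl","jar"]:
        print(n,[(round(d["score"],2),[round(v) for v in d["rect"]]) for d in robot.search_frame(n,c)[:3]])
print(robot.get_obs())
E
```

```text
pics
top {'fx': 422.8659414494236, 'fy': 422.8659414494236, 'cx': 322.9324224372721, 'cy': 195.56311755383285, 'xyz': array([0.45596453, 0.03879893, 1.32316511]), 'orientation': array([-0.70132905,  0.71197977, -0.02432211,  0.02511592])}
display_tab [(0.33, [454, 164, 470, 187]), (0.31, [461, 187, 472, 218])]
platform [(0.78, [310, 129, 379, 206])]
tray [(0.83, [190, 183, 271, 254])]
crate [(0.72, [393, 155, 498, 272])]
parsnip [(0.88, [425, 186, 460, 235]), (0.23, [190, 186, 273, 253])]
parsley_root [(0.62, [463, 187, 473, 222]), (0.48, [404, 205, 418, 238])]
onion [(0.73, [453, 162, 470, 188]), (0.7, [442, 245, 459, 258]), (0.67, [427, 180, 455, 231])]
bowl [(0.87, [242, 107, 280, 147])]
jar [(0.72, [384, 116, 410, 145]), (0.49, [463, 190, 473, 220])]
side {'fx': 409.29087928568987, 'fy': 409.29087928568987, 'cx': 321.2364423394054, 'cy': 201.0228667455045, 'xyz': array([ 0.27135782, -0.65521042,  0.77062556]), 'orientation': array([ 0.89897969, -0.19287827,  0.07438501, -0.38613516])}
display_tab [(0.56, [315, 216, 351, 250])]
platform [(0.79, [314, 174, 418, 259])]
tray [(0.96, 
[... 279 characters left out ...]

{'time': 1.0, 'q': array([ 1.11150741e+00,  5.27478516e-01,  1.43267761e+00,  2.78767270e-05,
        1.18137407e+00, -1.78453826e-01]), 'joint_velocities': array([ 0.00059348,  0.00078473,  0.00154629, -0.00165541,  0.00014254,
       -0.00035903]), 'joint_torque': array([-8.64217436e-04, -4.40018857e+01, -1.76984739e+01,  6.32456713e-02,
        5.04318788e-02,  2.07376303e-05]), 'position': array([0.17316007, 0.60053351, 0.22256876]), 'tool_rot': array([ 1.39961804e-01,  9.90156903e-01,  3.36977922e-05, -2.45458929e-06]), 'ft_force': array([ 0.49182379, -0.66424409,  0.06821619]), 'moment': array([0.02623178, 0.00156847, 0.07786425]), 'grip_force': 0.0, 'grip_width': 0.08705731490284833}
```

```bash
python3 - <<'E'
import cv2
a=cv2.imread("pics/top0.png")[100:280,180:510]; cv2.imwrite("pics/top0c.png",cv2.resize(a,None,fx=2.4,fy=2.4,interpolation=cv2.INTER_CUBIC))
a=cv2.imread("pics/side0.png")[115:400,190:490]; cv2.imwrite("pics/side0c.png",cv2.resize(a,None,fx=2.1,fy=2.1,interpolation=cv2.INTER_CUBIC))
E
```

```text
(no output)
```

View pics/top0c.png

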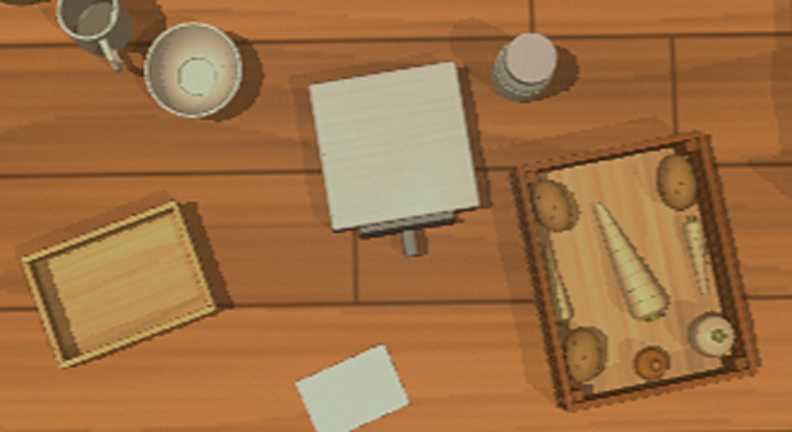

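View pics/side0c.png

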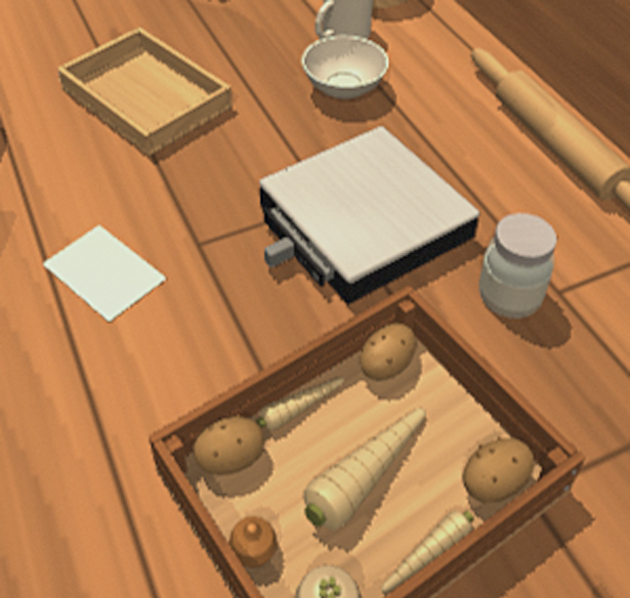

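Top crop: the tray is at left (rim corners (23,260), (180,203), (216,310), (65,365)). The platform is in the middle ((310,86), (457,63), (479,208), (332,230)) with its tab end at (413,254). The crate is at right, with the parsnip's tip at (598,203) and crown at (655,315). The side view shows the same scene, and the sheet of paper is just a distractor.

```bash
cat > h.py <<'E'
import numpy as np
from scipy.spatial.transform import Rotation as R
from rig import robot
import cv2
CM={c:robot.camera_model(c) for c in("top","side")}
def ray(c,p):
    m=CM[c]; d=R.from_quat(m["orientation"]).apply([(p[0]-m["cx"])/m["fx"],(p[1]-m["cy"])/m["fy"],1]); return np.array(m["xyz"]),d/np.linalg.norm(d)
def tri(a,b):
    o1,d1=ray("top",a);o2,d2=ray("side",b)
    s=np.linalg.lstsq(np.c_[d1,-d2],o2-o1,rcond=None)[0]; p,q=o1+s[0]*d1,o2+s[1]*d2
    return (p+q)/2,np.linalg.norm(p-q)
def onz(c,p,z):
    o,d=ray(c,p); return o+d*(z-o[2])/d[2]
E
python3 - <<'E'
from h import *
np.set_printoptions(precision=4,suppress=True)
T=lambda p:(180+p[0]/2.4,100+p[1]/2.4); S=lambda p:(190+p[0]/2.1,115+p[1]/2.1)
M={"trayTL":((23,260),(60,72)),"trayTR":((180,203),(140,30)),"trayBR":((216,310),(231,91)),"trayBL":((65,365),(148,137)),
"pTL":((310,86),(380,128)),"pTR":((457,63),(478,214)),"pBR":((479,208),(348,278)),"pBL":((332,230),(262,185)),
"tip":((598,203),(422,410)),"crown":((655,315),(320,508)),"tabend":((413,254),(279,247))}
z={"tray":.038,"pTL":.048}
# match tray corners: side has 4 points, try cyclic shifts
tr=["trayTL","trayTR","trayBR","trayBL"]
for k in range(4):
    print(k,[ (tri(T(M[a][0]),S(M[tr[(i+k)%4]][1]))[1]*1e3).round(1) for i,a in enumerate(tr)])
for n,(a,b) in M.items(): 
    zz=.038 if n[:4]=="tray" else .048 if n in("pTL","pTR","pBR","pBL") else .034 if n=="tabend" else .026
    p,e=tri(T(a),S(b)); print(n,p,round(e*1e3,1),"top@z",onz("top",T(a),zz)[:2],"side@z",onz("side",S(b),zz)[:2])
E
```

```text
0 [np.float64(124.9), np.float64(97.4), np.float64(116.3), np.float64(131.4)]
1 [np.float64(6.2), np.float64(6.4), np.float64(7.8), np.float64(2.8)]
2 [np.float64(148.4), np.float64(120.5), np.float64(86.3), np.float64(115.3)]
3 [np.float64(0.1), np.float64(205.6), np.float64(11.4), np.float64(249.6)]
trayTL [ 0.4538  0.4716 -0.0257] 124.9 top@z [0.5132 0.4457] side@z [0.3819 0.3859]
trayTR [0.5211 0.2324 0.1743] 97.4 top@z [0.5827 0.2464] side@z [0.5181 0.4396]
trayBR [0.5009 0.1694 0.1175] 116.3 top@z [0.4463 0.2015] side@z [0.5878 0.2413]
trayBL [ 0.4329  0.4113 -0.1193] 131.4 top@z [0.3802 0.3919] side@z [0.453  0.1962]
pTL [0.7307 0.0784 0.0447] 2.8 top@z [0.7287 0.0788] side@z [0.73   0.0748]
pTR [ 0.7565 -0.1093  0.0488] 2.5 top@z [ 0.7555 -0.1088] side@z [ 0.7584 -0.109 ]
pBR [ 0.5724 -0.1331  0.0508] 6.3 top@z [ 0.5697 -0.1323] side@z [ 0.5767 -0.1319]
pBL [0.5493 0.0523 0.0373] 8.1 top@z [0.5447 0.0535] side@z [0.5491 0.041 ]
tip [ 0.5773 -0.2904  0.0181] 1.7 top@z [ 0.5758 -0.288 ] side@z [ 0.5749 -0.2945]
crown [ 0.4339 -0.3505  0.0461] 4.3 top@z [ 0.4315 -0.3559] side@z [ 0.4406 -0.3427]
tabend [ 0.5212 -0.0512  0.0408] 16.9 top@z [ 0.5135 -0.0489] side@z [ 0.5318 -0.0479]
```

```bash
cat > go.py <<'E'
import sys
from h import *
def go(x,y,z,psi):
    o=robot.get_obs(); r=R.from_quat(o["tool_rot"]); a=np.radians(psi)
    Y=np.array([np.cos(a),np.sin(a),0]);Z=np.array([0,0,-1.]);t=R.from_matrix(np.c_[np.cross(Y,Z),Y,Z])
    d=r.inv().apply(np.array([x,y,z])-o["position"])*1e3
    print("dp",d.round(1).tolist(),"rot",(r.inv()*t).as_rotvec().round(3).tolist(),"t",round(o["time"],1))
go(*map(float,sys.argv[1:]))
E
python3 go.py .5265 -.0457 .12 97.6
```

```text
dp [-518.6, -523.0, 102.5] rot [0.0, -0.0, -0.413] t 1.0
```

```bash
python3 -m jog '{"dp":[[-45,-45,0],[-90,-91,0],[-135,-136,0],[-180,-182,0],[-225,-227,0],[-270,-272,0],[-315,-318,0],[-360,-363,0],[-405,-408,0],[-450,-454,30],[-518.6,-523,102.5],[-518.6,-523,102.5]],"delta_rot":[[0,0,0],[0,0,-0.1],[0,0,-0.2],[0,0,-0.3],[0,0,-0.413],[0,0,-0.413],[0,0,-0.413],[0,0,-0.413],[0,0,-0.413],[0,0,-0.413],[0,0,-0.413],[0,0,-0.413]],"gripper":[1,1,1,1,1,1,1,1,1,1,1,1]}'; python3 go.py .5265 -.0457 .12 97.6;  python3 go.py .5265 -.0457 .008 97.6
```

```text
time: 2.2
position: [0.4587, 0.0789, 0.1778]
tool_rot: [-0.066, 0.998, -0.0, 0.001]
ft_force: [0.2, 1.1, 0.3]
grip_width: 0.0867
grip_force: 0.0
dp [-50.7, -132.4, 58.0] rot [-0.0, 0.003, -0.001] t 2.2
dp [-50.4, -132.4, 170.0] rot [-0.0, 0.003, -0.001] t 2.2
```

```bash
python3 -m jog '{"dp":[[-25,-66,29],[-50,-132,58],[-50,-132,58],[-50,-132,58],[-50,-132,58],[-50,-132,58]],"delta_rot":[[0,0,0],[0,0,0],[0,0,0],[0,0,0],[0,0,0],[0,0,0]],"gripper":[1,1,1,1,1,1]}'; python3 go.py .5265 -.0457 .008 97.6
python3 - <<'E'
from h import *
for c in("top","side"):
    im=robot.camera(c); cv2.imwrite(f"pics/{c}1.png",im[:,:,::-1])
E
python3 - <<'E'
import cv2,numpy as np
a=cv2.imread("pics/top0.png")[150:280,395:505]; a=cv2.resize(a,None,fx=4,fy=4,interpolation=cv2.INTER_CUBIC)
b=cv2.imread("pics/side1.png")[180:280,270:360]; b=cv2.resize(b,(360,400),interpolation=cv2.INTER_CUBIC)
c=np.zeros((520,800,3),np.uint8); c[:,:440]=a; c[:400,440:]=b; cv2.imwrite("pics/m1.png",c)
E
```

```text
time: 2.8
position: [0.5234, -0.0425, 0.1198]
tool_rot: [-0.066, 0.998, 0.0, -0.001]
ft_force: [-0.7, -0.4, 0.6]
grip_width: 0.0871
grip_force: 0.0
dp [-2.8, -3.7, 111.8] rot [0.001, -0.001, -0.0] t 2.8
```

View pics/m1.png

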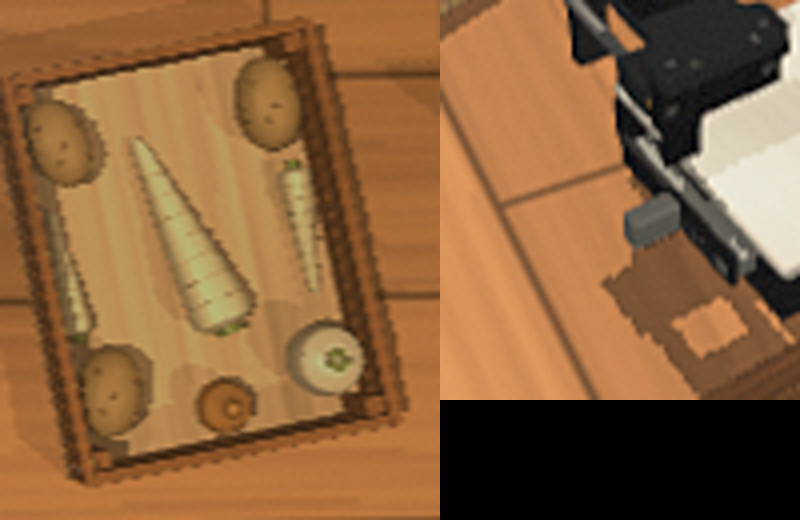

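Crop: the parsnip's tip is at px (429,184.5) and its crown at (450.5,231) in the top view. The tab's top centre in the side view is about px (323,232), with the gripper hovering above and behind it.

```bash
python3 - <<'E'
from h import *
print(onz("side",(323.2,232),.034),onz("top",(180+411.5/2.4,100+243/2.4),.034))
for zt,zc in((.015,.031),):
    print(onz("top",(429,184.5),zt),onz("top",(450.5,231),zc))
E
python3 -m jog '{"dp":[[-1,-3,40],[-2,-4,80],[-2,-4,108],[-2,-4,108],[-2,-4,108]],"delta_rot":[[0,0,0],[0,0,0],[0,0,0],[0,0,0],[0,0,0]],"gripper":[1,1,1,1,1]}'
```

```text
[ 0.53337719 -0.04642599  0.034     ] [ 0.52755217 -0.04724711  0.034     ]
[ 0.57705659 -0.29029874  0.015     ] [ 0.43249116 -0.34705782  0.031     ]
time: 3.4
position: [0.5266, -0.0461, 0.0123]
tool_rot: [-0.067, 0.998, 0.0, -0.0]
ft_force: [0.0, 0.5, 1.4]
grip_width: 0.0867
grip_force: 0.0
```

```bash
python3 -m jog '{"dp":[[0,0,0],[0,0,0],[0,0,0],[0,0,0],[0,0,0],[0,0,0]],"delta_rot":[[0,0,0],[0,0,0],[0,0,0],[0,0,0],[0,0,0],[0,0,0]],"gripper":[-1,-1,-1,-1,-1,-1]}' 25
python3 -m jog '{"dp":[[15,0,0],[30,0,0],[45,0,0],[60,0,0],[70,0,0],[76,0,0],[76,0,0],[76,0,0]],"delta_rot":[[0,0,0],[0,0,0],[0,0,0],[0,0,0],[0,0,0],[0,0,0],[0,0,0],[0,0,0]],"gripper":[-1,-1,-1,-1,-1,-1,-1,-1]}'
```

```text
time: 4.0
position: [0.5268, -0.0472, 0.0118]
tool_rot: [-0.066, 0.998, -0.0, 0.0]
ft_force: [-0.5, 0.7, -0.2]
grip_width: 0.0468
grip_force: 0.0
time: 4.8
position: [0.4523, -0.0574, 0.0117]
tool_rot: [-0.066, 0.998, -0.0, 0.001]
ft_force: [0.1, 0.1, 0.3]
grip_width: 0.0004
grip_force: 0.0
```

The fingers were still closing when the pull began, so it missed the tab. I'll open, go back and wait for the grip.

```bash
python3 -m jog '{"dp":[[0,0,0],[0,0,0],[0,0,0],[0,0,0],[0,0,0],[0,0,0],[0,0,0],[-30,0,0],[-76,0,0],[-76,0,0],[-76,0,0],[-76,0,0]],"delta_rot":[[0,0,0],[0,0,0],[0,0,0],[0,0,0],[0,0,0],[0,0,0],[0,0,0],[0,0,0],[0,0,0],[0,0,0],[0,0,0],[0,0,0]],"gripper":[0,0,0,0,0,0,0,0,0,0,0,0]}'
python3 -m jog '{"dp":[[0,0,0],[0,0,0],[0,0,0],[0,0,0],[0,0,0],[0,0,0],[0,0,0],[0,0,0]],"delta_rot":[[0,0,0],[0,0,0],[0,0,0],[0,0,0],[0,0,0],[0,0,0],[0,0,0],[0,0,0]],"gripper":[-1,-1,-1,-1,-1,-1,-1,-1]}' 25
```

```text
time: 6.0
position: [0.5247, -0.0466, 0.0113]
tool_rot: [-0.066, 0.998, 0.001, -0.002]
ft_force: [-0.6, 0.0, 0.3]
grip_width: 0.0437
grip_force: 0.0
time: 6.8
position: [0.5263, -0.0466, 0.0116]
tool_rot: [-0.066, 0.998, 0.0, -0.0]
ft_force: [0.3, 2.8, 1.8]
grip_width: 0.0161
grip_force: 24.9
```

Gripped at 16 mm width, which matches the tab.

```bash
python3 -m jog '{"dp":[[15,0,0],[30,0,0],[45,0,0],[60,0,0],[70,0,0],[74,0,0],[77,0,0],[77,0,0],[77,0,0]],"delta_rot":[[0,0,0],[0,0,0],[0,0,0],[0,0,0],[0,0,0],[0,0,0],[0,0,0],[0,0,0],[0,0,0]],"gripper":[-1,-1,-1,-1,-1,-1,-1,-1,-1]}'
python3 -m jog '{"dp":[[2,0,0],[4,0,0],[6,0,0],[6,0,0]],"delta_rot":[[0,0,0],[0,0,0],[0,0,0],[0,0,0]],"gripper":[-1,-1,-1,-1]}'
```

```text
time: 7.7
position: [0.451, -0.0579, 0.0117]
tool_rot: [-0.066, 0.998, -0.0, 0.0]
ft_force: [1.3, -2.4, -2.3]
grip_width: 0.0159
grip_force: 24.9
time: 8.1
position: [0.4488, -0.0584, 0.0117]
tool_rot: [-0.065, 0.998, -0.001, 0.004]
ft_force: [11.3, 7.5, -7.7]
grip_width: 0.0158
grip_force: 25.0
```

```bash
python3 -m jog '{"dp":[[-3,0,0],[-3,0,0],[-3,0,0],[-3,0,0],[-3,0,0],[-3,0,-50],[-3,0,-100],[-3,0,-120],[-3,0,-120]],"delta_rot":[[0,0,0],[0,0,0],[0,0,0],[0,0,0],[0,0,0],[0,0,0],[0,0,0],[0,0,0],[0,0,0]],"gripper":[0,0,0,0,0,0,0,0,0]}'
python3 - <<'E'
from h import *
T=lambda p:(180+p[0]/2.4,100+p[1]/2.4); S=lambda p:(190+p[0]/2.1,115+p[1]/2.1)
for a,b in(((23,260),(140,30)),((180,203),(231,91)),((216,310),(148,137)),((65,365),(60,72))): print(tri(T(a),S(b)))
E
python3 go.py .416 .295 .13 19.7
```

```text
time: 9.0
position: [0.4491, -0.0583, 0.1343]
tool_rot: [-0.066, 0.998, -0.001, 0.003]
ft_force: [-0.5, -0.2, 0.5]
grip_width: 0.0435
grip_force: 0.0
(array([0.51636366, 0.44612813, 0.03426086]), np.float64(0.006202900891833629))
(array([0.5860995 , 0.24603508, 0.03472805]), np.float64(0.006365802693341583))
(array([0.45008765, 0.20093686, 0.03486364]), np.float64(0.007753935973854571))
(array([0.38129356, 0.39291472, 0.03336208]), np.float64(0.002757674799789752))
dp [-13.7, 354.6, 3.3] rot [0.001, 0.007, 1.359] t 9.0
```

```bash
python3 -m jog '{"dp":[[-2,45,0],[-4,90,0],[-6,135,0],[-8,180,0],[-10,225,0],[-12,270,0],[-14,315,0],[-14,354,0],[-14,356,0],[-14,356,3],[-14,356,3],[-14,356,3]],"delta_rot":[[0,0,0.14],[0,0,0.28],[0,0,0.42],[0,0,0.56],[0,0,0.7],[0,0,0.84],[0,0,0.98],[0,0,1.12],[0,0,1.26],[0,0,1.359],[0,0,1.359],[0,0,1.359]],"gripper":[0,0,0,0,0,0,0,0,0,0,0,0]}';python3 - <<'E'
from h import *
for c in("top","side"):
    im=robot.camera(c); cv2.imwrite(f"pics/{c}2.png",im[:,:,::-1])
a=cv2.imread("pics/top2.png")[100:280,170:400]; a=cv2.resize(a,None,fx=2,fy=2,interpolation=cv2.INTER_CUBIC)
b=cv2.imread("pics/side2.png")[70:250,190:360]; b=cv2.resize(b,(340,360),interpolation=cv2.INTER_CUBIC)
cv2.imwrite("pics/m2.png",np.hstack([a,b]))
E
python3 go.py .4165 .2965 .04 19.7
```

```text
time: 10.2
position: [0.4131, 0.2968, 0.1272]
tool_rot: [0.575, 0.818, -0.001, -0.001]
ft_force: [0.4, -0.5, 0.2]
grip_width: 0.0435
grip_force: 0.0
dp [-1.1, 2.8, 87.7] rot [-0.002, 0.0, 0.001] t 10.3
```

View pics/m2.png

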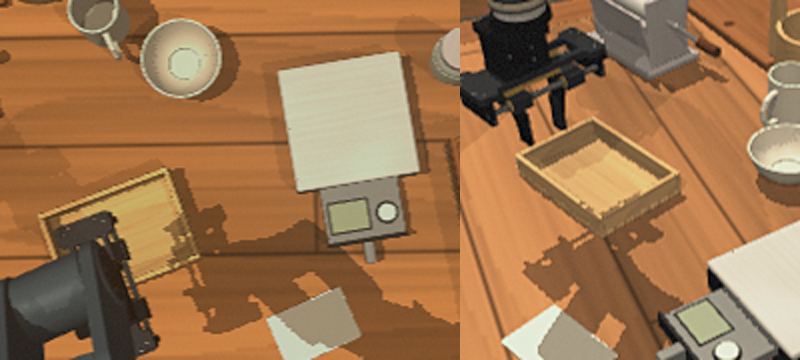

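The drawer is fully out, with the white tare button at top px (363,205.5). The gripper is over the tray's near long side. I'll go down and grip.

```bash
python3 -m jog '{"dp":[[-1,3,40],[-1,3,80],[-1,3,100],[-1,3,115],[-1,3,115],[-1,3,115]],"delta_rot":[[0,0,0],[0,0,0],[0,0,0],[0,0,0],[0,0,0],[0,0,0]],"gripper":[0,0,0,0,0,0]}'
python3 -m jog '{"dp":[[0,0,0],[0,0,0],[0,0,0],[0,0,0],[0,0,0],[0,0,0],[0,0,0],[0,0,0],[0,0,0]],"delta_rot":[[0,0,0],[0,0,0],[0,0,0],[0,0,0],[0,0,0],[0,0,0],[0,0,0],[0,0,0],[0,0,0]],"gripper":[-1,-1,-1,-1,-1,-1,-1,-1,-1]}' 35
python3 -c "
from h import *
print(onz('top',(363,205.5),.0345))"
```

```text
time: 10.9
position: [0.4175, 0.2968, 0.0135]
tool_rot: [0.576, 0.818, -0.0, -0.0]
ft_force: [0.7, -0.6, 0.5]
grip_width: 0.0434
grip_force: 0.0
time: 11.8
position: [0.4181, 0.2974, 0.0139]
tool_rot: [0.576, 0.818, 0.0, 0.0]
ft_force: [-0.5, 1.2, 4.9]
grip_width: 0.0077
grip_force: 35.0
[ 0.51401558 -0.0821453   0.0345    ]
```

```bash
python3 -m jog '{"dp":[[0,0,-10],[0,0,-30],[0,0,-60],[0,0,-90],[0,0,-120],[0,0,-120],[0,0,-120]],"delta_rot":[[0,0,0],[0,0,0],[0,0,0],[0,0,0],[0,0,0],[0,0,0],[0,0,0]],"gripper":[-1,-1,-1,-1,-1,-1,-1]}';python3 go.py .5811 -.0384 .134 7.6
```

```text
time: 12.5
position: [0.4167, 0.2968, 0.1336]
tool_rot: [0.576, 0.818, -0.001, -0.0]
ft_force: [-0.7, -0.5, -4.1]
grip_width: 0.0075
grip_force: 35.0
dp [-371.0, 41.8, -0.5] rot [-0.001, 0.0, 0.211] t 12.5
```

```bash
python3 -m jog '{"dp":[[-20,2,0],[-55,6,0],[-95,11,0],[-135,15,0],[-175,20,0],[-215,24,0],[-255,29,0],[-295,33,0],[-330,37,0],[-355,40,0],[-371,42,0],[-371,42,0]],"delta_rot":[[0,0,0.01],[0,0,0.03],[0,0,0.06],[0,0,0.08],[0,0,0.1],[0,0,0.12],[0,0,0.15],[0,0,0.17],[0,0,0.19],[0,0,0.2],[0,0,0.211],[0,0,0.211]],"gripper":[-1,-1,-1,-1,-1,-1,-1,-1,-1,-1,-1,-1]}';python3 go.py .5811 -.0384 .134 7.6; python3 - <<'E'
from h import *
for c in("top","side"):
    im=robot.camera(c); cv2.imwrite(f"pics/{c}3.png",im[:,:,::-1])
a=cv2.imread("pics/top3.png")[100:280,220:430]; a=cv2.resize(a,None,fx=2,fy=2,interpolation=cv2.INTER_CUBIC)
b=cv2.imread("pics/side3.png")[90:270,270:450]; b=cv2.resize(b,(360,360),interpolation=cv2.INTER_CUBIC)
cv2.imwrite("pics/m3.png",np.hstack([a,b]))
E
```

```text
time: 13.7
position: [0.5822, -0.0396, 0.1319]
tool_rot: [0.66, 0.752, -0.001, -0.001]
ft_force: [0.5, -0.4, -3.7]
grip_width: 0.0074
grip_force: 35.0
dp [1.3, -0.9, -2.1] rot [-0.002, -0.001, -0.002] t 13.7
```

View pics/m3.png

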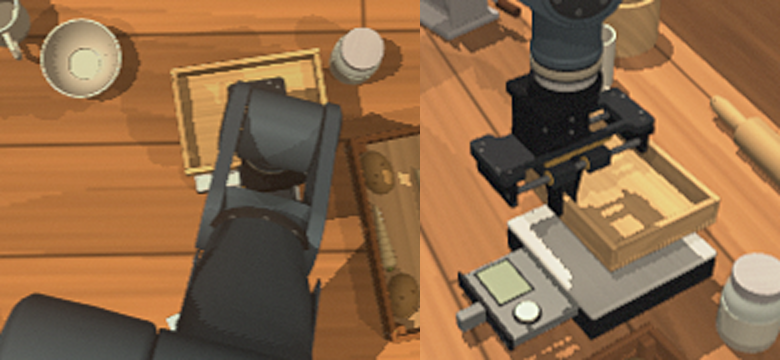

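The tray is held level above the platform. In the top view its far corners are at px (306,135) and (380,124), and its near-left corner at (313.5,187.5).

```bash
python3 -c "
from h import *
a,b,c=[onz('top',p,.156) for p in((313.5,187.5),(380,124),(306,135))]
print((a+b)/2,a,b,c)"
python3 -m jog '{"dp":[[1,-1,20],[1,-1,40],[1,-1,55],[1,-1,62],[1,-1,67],[1,-1,67]],"delta_rot":[[0,0,0],[0,0,0],[0,0,0],[0,0,0],[0,0,0],[0,0,0]],"gripper":[-1,-1,-1,-1,-1,-1]}'
```

```text
[ 0.64831374 -0.02898434  0.156     ] [0.56051354 0.06529071 0.156     ] [ 0.73611395 -0.12325938  0.156     ] [0.70811795 0.0842705  0.156     ]
time: 14.4
position: [0.5806, -0.0362, 0.0663]
tool_rot: [0.658, 0.753, -0.0, -0.001]
ft_force: [0.5, 0.2, -2.6]
grip_width: 0.0076
grip_force: 35.0
```

```bash
python3 -m jog '{"dp":[[0,0,2],[0,0,4],[0,0,4.5],[0,0,4.5]],"delta_rot":[[0,0,0],[0,0,0],[0,0,0],[0,0,0]],"gripper":[-1,-1,-1,-1]}'
python3 -m jog '{"dp":[[0,0,0],[0,0,0],[0,0,0],[0,0,0],[0,0,0],[0,0,0],[0,0,-40],[0,0,-80],[0,0,-100],[0,0,-100]],"delta_rot":[[0,0,0],[0,0,0],[0,0,0],[0,0,0],[0,0,0],[0,0,0],[0,0,0],[0,0,0],[0,0,0],[0,0,0]],"gripper":[-0.2,-0.2,-0.2,-0.2,-0.2,-0.2,-0.2,-0.2,-0.2,-0.2]}'
python3 go.py .5135 -.084 .11 7.6
```

```text
time: 14.8
position: [0.5813, -0.0372, 0.0624]
tool_rot: [0.659, 0.752, 0.0, 0.0]
ft_force: [-0.5, -0.7, -2.9]
grip_width: 0.0077
grip_force: 35.0
time: 15.8
position: [0.5836, -0.0376, 0.1656]
tool_rot: [0.659, 0.753, 0.002, 0.003]
ft_force: [0.1, -0.8, -0.0]
grip_width: 0.0351
grip_force: 0.0
dp [-36.6, -76.0, 55.2] rot [0.007, 0.003, 0.0] t 15.8
```

```bash
python3 -m jog '{"dp":[[-18,-38,0],[-36,-75,0],[-36,-75,20],[-36,-75,45],[-36,-75,45],[-36,-75,45],[-36,-75,45],[-36,-75,45]],"delta_rot":[[0,0,0],[0,0,0],[0,0,0],[0,0,0],[0,0,0],[0,0,0],[0,0,0],[0,0,0]],"gripper":[-1,-1,-1,-1,-1,-1,-1,-1]}';python3 go.py .5135 -.084 .033 7.6; python3 - <<'E'
from h import *
for c in("top","side"):
    im=robot.camera(c); cv2.imwrite(f"pics/{c}4.png",im[:,:,::-1])
a=cv2.imread("pics/top4.png")[100:280,220:430]; a=cv2.resize(a,None,fx=2,fy=2,interpolation=cv2.INTER_CUBIC)
b=cv2.imread("pics/side4.png")[110:290,270:450]; b=cv2.resize(b,(360,360),interpolation=cv2.INTER_CUBIC)
cv2.imwrite("pics/m4.png",np.hstack([a,b]))
E
```

```text
time: 16.6
position: [0.5123, -0.0827, 0.1179]
tool_rot: [0.658, 0.753, 0.0, 0.001]
ft_force: [0.3, 0.4, -0.2]
grip_width: 0.0003
grip_force: 0.0
dp [-1.3, 0.9, 84.9] rot [0.002, 0.001, 0.001] t 16.6
```

View pics/m4.png

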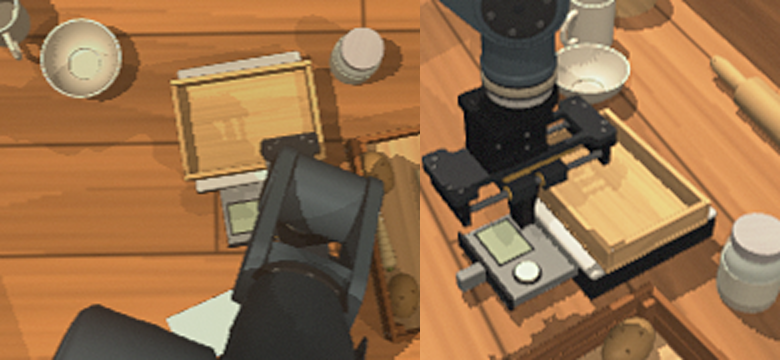

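The tray stands centred on the platform with a strip visible at front and back. The button is at side px (323,246).

```bash
python3 -c "
from h import *
print(onz('side',(323,246),.0345), tri((363,205.5),(323,246)))"
python3 -m jog '{"dp":[[-1,1,40],[-1,1,70],[-1,1,80],[-1,1,80]],"delta_rot":[[0,0,0],[0,0,0],[0,0,0],[0,0,0]],"gripper":[-1,-1,-1,-1]}'
```

```text
[ 0.5149096  -0.08668624  0.0345    ] (array([ 0.51529461, -0.08292835,  0.03001119]), np.float64(0.002266007050247202))
time: 17.1
position: [0.5121, -0.0832, 0.0363]
tool_rot: [0.659, 0.753, -0.0, -0.001]
ft_force: [-0.3, -0.4, -0.1]
grip_width: 0.0006
grip_force: 0.0
```

```bash
python3 -m jog '{"dp":[[0,0,2],[0,0,4],[0,0,6],[0,0,6],[0,0,6]],"delta_rot":[[0,0,0],[0,0,0],[0,0,0],[0,0,0],[0,0,0]],"gripper":[-1,-1,-1,-1,-1]}'
```

```text
time: 17.6
position: [0.5138, -0.0839, 0.032]
tool_rot: [0.659, 0.753, 0.001, 0.001]
ft_force: [0.6, 0.4, 2.9]
grip_width: 0.0006
grip_force: 1.6
```

```bash
python3 -m jog '{"dp":[[0,0,1.5],[0,0,3],[0,0,4],[0,0,4]],"delta_rot":[[0,0,0],[0,0,0],[0,0,0],[0,0,0]],"gripper":[-1,-1,-1,-1]}'
python3 -m jog '{"dp":[[0,0,-20],[0,0,-70],[0,0,-120],[0,0,-130],[0,0,-130]],"delta_rot":[[0,0,0],[0,0,0],[0,0,0],[0,0,0],[0,0,0]],"gripper":[-1,0.9,0.9,0.9,0.9]}'
python3 - <<'E'
from h import *
c=onz("top",(450.5,231),.031);t=onz("top",(429,184.5),.015); print(c,t,np.degrees(np.arctan2(*(t-c)[[1,0]])),np.linalg.norm((t-c)[:2]))
m,e=tri((450.5,231),(190+320/2.1,115+508/2.1));print(m,e); m2,e=tri((429,184.5),(190+422/2.1,115+410/2.1));print(m2,e,m+.4*(m2-m))
E
python3 go.py .491 -.326 .16 -68
```

```text
time: 18.0
position: [0.5139, -0.0839, 0.0303]
tool_rot: [0.658, 0.753, 0.001, 0.002]
ft_force: [-2.6, 0.3, 25.9]
grip_width: 0.0007
grip_force: 13.2
time: 18.5
position: [0.5135, -0.0838, 0.1588]
tool_rot: [0.658, 0.753, 0.001, 0.002]
ft_force: [-0.2, 1.4, 0.3]
grip_width: 0.0251
grip_force: 0.0
[ 0.43249116 -0.34705782  0.031     ] [ 0.57705659 -0.29029874  0.015     ] 21.435896347522554 0.15530859180354123
[ 0.43535128 -0.34637447  0.0366798 ] 0.005854187686725784
[ 0.57760806 -0.29007052  0.01734173] 0.0016684920998975797 [ 0.49225399 -0.32385289  0.02894457]
dp [-237.0, -54.4, -0.9] rot [0.004, -0.001, 1.32] t 18.5
```

```bash
python3 -m jog '{"dp":[[-30,-7,0],[-60,-14,0],[-100,-23,0],[-140,-32,0],[-180,-41,0],[-220,-50,0],[-235,-53,0],[-235,-53,0],[-235,-53,0],[-235,-53,0],[-235,-53,0],[-235,-53,0]],"delta_rot":[[0,0,0.14],[0,0,0.28],[0,0,0.42],[0,0,0.56],[0,0,0.7],[0,0,0.84],[0,0,0.98],[0,0,1.12],[0,0,1.26],[0,0,1.326],[0,0,1.326],[0,0,1.326]],"gripper":[0.6,0.6,0.6,0.6,0.6,0.6,0.6,0.6,0.6,0.6,0.6,0.6]}'
python3 go.py .4915 -.3245 .012 -68.4
python3 - <<'E'
from h import *
for c in("top","side"):
    im=robot.camera(c); cv2.imwrite(f"pics/{c}5.png",im[:,:,::-1])
a=cv2.imread("pics/top5.png")[100:280,300:510]; a=cv2.resize(a,None,fx=2,fy=2,interpolation=cv2.INTER_CUBIC)
b=cv2.imread("pics/side5.png")[220:400,250:440]; b=cv2.resize(b,(380,360),interpolation=cv2.INTER_CUBIC)
cv2.imwrite("pics/m5.png",np.hstack([a,b]))
E
```

```text
time: 19.7
position: [0.4903, -0.3226, 0.155]
tool_rot: [0.982, 0.188, -0.001, -0.002]
ft_force: [1.2, -0.5, -0.1]
grip_width: 0.0694
grip_force: 0.0
dp [0.7, 2.8, 143.0] rot [-0.004, 0.002, 0.002] t 19.7
```

View pics/m5.png

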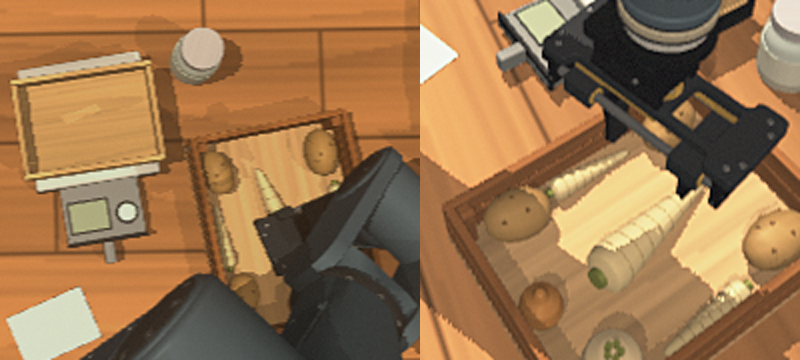

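The gripper straddles the parsnip, with nothing under the fingers. The empty tray's rim corners are at top px (306,141), (375,131), (381.5,179) and (314,190).

```bash
python3 -c "
from h import *
p=np.array([onz('top',p,.086) for p in((306,141),(375,131),(381.5,179),(314,190))]);print(p.mean(0),p)"
python3 -m jog '{"dp":[[1,3,40],[1,3,80],[1,3,115],[1,3,130],[1,3,142],[1,3,142],[1,3,142]],"delta_rot":[[0,0,0],[0,0,0],[0,0,0],[0,0,0],[0,0,0],[0,0,0],[0,0,0]],"gripper":[0.6,0.6,0.6,0.6,0.6,0.6,0.6]}'
python3 -m jog '{"dp":[[0,0,0],[0,0,0],[0,0,0],[0,0,0],[0,0,0],[0,0,0],[0,0,0],[0,0,0],[0,0,0]],"delta_rot":[[0,0,0],[0,0,0],[0,0,0],[0,0,0],[0,0,0],[0,0,0],[0,0,0],[0,0,0],[0,0,0]],"gripper":[-1,-1,-1,-1,-1,-1,-1,-1,-1]}' 25
```

```text
[ 0.64639835 -0.02457497  0.086     ] [[ 0.7052594   0.08721731  0.086     ]
 [ 0.73210176 -0.11764979  0.086     ]
 [ 0.58883698 -0.13337833  0.086     ]
 [ 0.55939528  0.06551095  0.086     ]]
time: 20.5
position: [0.4941, -0.3266, 0.0162]
tool_rot: [0.982, 0.188, 0.001, 0.001]
ft_force: [0.0, 0.2, -0.2]
grip_width: 0.0696
grip_force: 0.0
time: 21.4
position: [0.493, -0.3254, 0.0153]
tool_rot: [0.982, 0.188, -0.0, -0.001]
ft_force: [-1.7, 2.7, 5.4]
grip_width: 0.0354
grip_force: 24.8
```

```bash
python3 -m jog '{"dp":[[0,0,-10],[0,0,-40],[0,0,-80],[0,0,-120],[0,0,-150],[0,0,-160],[0,0,-160],[0,0,-160]],"delta_rot":[[0,0,0],[0,0,0],[0,0,0],[0,0,0],[0,0,0],[0,0,0],[0,0,0],[0,0,0]],"gripper":[-1,-1,-1,-1,-1,-1,-1,-1]}'
python3 go.py .650 -.043 .175 7.6
```

```text
time: 22.2
position: [0.4926, -0.3254, 0.1738]
tool_rot: [0.982, 0.188, -0.001, -0.001]
ft_force: [-0.1, 0.5, -1.4]
grip_width: 0.0353
grip_force: 24.8
dp [250.4, -204.4, -1.1] rot [-0.002, -0.0, -1.326] t 22.2
```

```bash
python3 -m jog '{"dp":[[15,-12,0],[45,-37,0],[75,-61,0],[105,-86,0],[135,-110,0],[165,-135,0],[195,-159,0],[225,-184,0],[245,-200,0],[250,-204,0],[250,-204,0],[250,-204,0]],"delta_rot":[[0,0,-0.1],[0,0,-0.23],[0,0,-0.36],[0,0,-0.49],[0,0,-0.62],[0,0,-0.75],[0,0,-0.88],[0,0,-1.01],[0,0,-1.14],[0,0,-1.25],[0,0,-1.326],[0,0,-1.326]],"gripper":[-1,-1,-1,-1,-1,-1,-1,-1,-1,-1,-1,-1]}'
python3 go.py .650 -.043 .175 7.6
python3 - <<'E'
from h import *
for c in("top","side"):
    im=robot.camera(c); cv2.imwrite(f"pics/{c}6.png",im[:,:,::-1])
a=cv2.imread("pics/top6.png")[100:280,250:460]; a=cv2.resize(a,None,fx=2,fy=2,interpolation=cv2.INTER_CUBIC)
b=cv2.imread("pics/side6.png")[90:270,270:450]; b=cv2.resize(b,(360,360),interpolation=cv2.INTER_CUBIC)
cv2.imwrite("pics/m6.png",np.hstack([a,b]))
E
```

```text
time: 23.4
position: [0.6491, -0.0432, 0.172]
tool_rot: [0.658, 0.753, -0.001, -0.002]
ft_force: [-0.4, 0.1, -0.7]
grip_width: 0.0357
grip_force: 24.8
dp [0.1, 0.9, -3.0] rot [-0.005, -0.002, 0.001] t 23.4
```

View pics/m6.png

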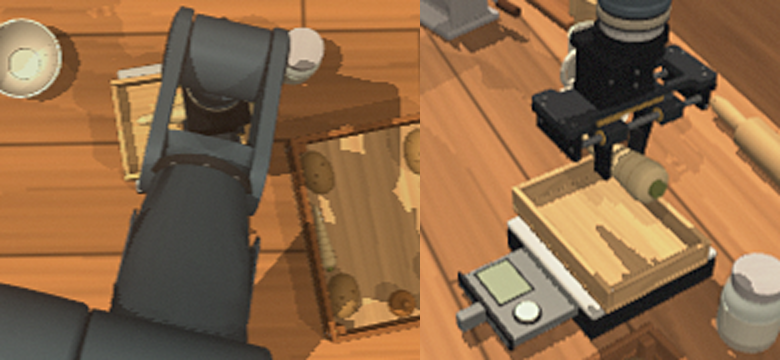

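The parsnip hangs over the tray, with its crown at side px (387,184) and its tip at top px (320,159).

```bash
python3 -c "
from h import *
a=np.radians(7.6);X=np.array([np.cos(a),np.sin(a)]);Y=np.array([-X[1],X[0]]);c=np.array([.648,-.027])
for n,cam,p,zs in(('crown','side',(387.5,184),(.18,.19)),('tip','top',(320,159),(.165,.18))):
  for z in zs:
    q=onz(cam,p,z)[:2]-c;print(n,z,q@X,q@Y)"
python3 -m jog '{"dp":[[0,1,35],[0,1,70],[0,1,90],[0,1,100],[0,1,105],[0,1,105]],"delta_rot":[[0,0,0],[0,0,0],[0,0,0],[0,0,0],[0,0,0],[0,0,0]],"gripper":[-1,-1,-1,-1,-1,-1]}'
```

```text
crown 0.18 0.008260964988615139 -0.0721926973740346
crown 0.19 0.00039338482738094163 -0.08066991096217196
tip 0.165 0.00020029728137379958 0.073690278446314
tip 0.18 -0.002154891702180346 0.07390952906971866
time: 24.1
position: [0.6515, -0.0442, 0.0699]
tool_rot: [0.659, 0.752, -0.0, -0.0]
ft_force: [0.9, 0.5, 0.3]
grip_width: 0.0355
grip_force: 24.8
```

```bash
python3 -m jog '{"dp":[[0,0,2],[0,0,4],[0,0,6],[0,0,6],[0,0,6]],"delta_rot":[[0,0,0],[0,0,0],[0,0,0],[0,0,0],[0,0,0]],"gripper":[-1,-1,-1,-1,-1]}'
python3 -m jog '{"dp":[[0,0,0],[0,0,0],[0,0,0],[0,0,0],[0,0,0],[0,0,0],[0,0,-20],[0,0,-60],[0,0,-100],[0,0,-140],[0,0,-160],[0,0,-160]],"delta_rot":[[0,0,0],[0,0,0],[0,0,0],[0,0,0],[0,0,0],[0,0,0],[0,0,0],[0,0,0],[0,0,0],[0,0,0],[0,0,0],[0,0,0]],"gripper":[0.5,0.5,0.5,0.5,0.5,0.5,0.5,0.5,0.5,0.5,0.5,0.5]}'
python3 go.py .45 .2 .25 7.6
```

```text
time: 24.6
position: [0.6516, -0.0439, 0.0644]
tool_rot: [0.659, 0.753, 0.0, 0.0]
ft_force: [0.2, 1.0, -0.4]
grip_width: 0.0352
grip_force: 24.8
time: 25.8
position: [0.6538, -0.0444, 0.2285]
tool_rot: [0.659, 0.753, 0.002, 0.004]
ft_force: [-0.3, -1.3, 0.6]
grip_width: 0.0651
grip_force: 0.0
dp [269.3, -169.4, -23.7] rot [0.008, 0.003, 0.0] t 25.8
```

```bash
python3 -m jog '{"dp":[[35,-22,0],[70,-44,0],[105,-66,0],[140,-88,0],[175,-110,0],[210,-132,0],[240,-150,0],[265,-168,0],[265,-168,0],[265,-168,0],[265,-168,0]],"delta_rot":[[0,0,0],[0,0,0],[0,0,0],[0,0,0],[0,0,0],[0,0,0],[0,0,0],[0,0,0],[0,0,0],[0,0,0],[0,0,0]],"gripper":[0.5,0.5,0.5,0.5,0.5,0.5,0.5,0.5,0.5,0.5,0.5]}'
python3 - <<'E'
from h import *
for c in("top","side"):
    im=robot.camera(c); cv2.imwrite(f"pics/{c}7.png",im[:,:,::-1])
a=cv2.imread("pics/top7.png")[100:280,290:500]; a=cv2.resize(a,None,fx=2,fy=2,interpolation=cv2.INTER_CUBIC)
b=cv2.imread("pics/side7.png")[160:340,270:450]; b=cv2.resize(b,(360,360),interpolation=cv2.INTER_CUBIC)
cv2.imwrite("pics/m7.png",np.hstack([a,b]))
E
```

```text
time: 26.9
position: [0.4504, 0.1959, 0.2236]
tool_rot: [0.659, 0.752, -0.0, 0.0]
ft_force: [0.1, -0.2, 0.3]
grip_width: 0.0653
grip_force: 0.0
```

View pics/m7.png

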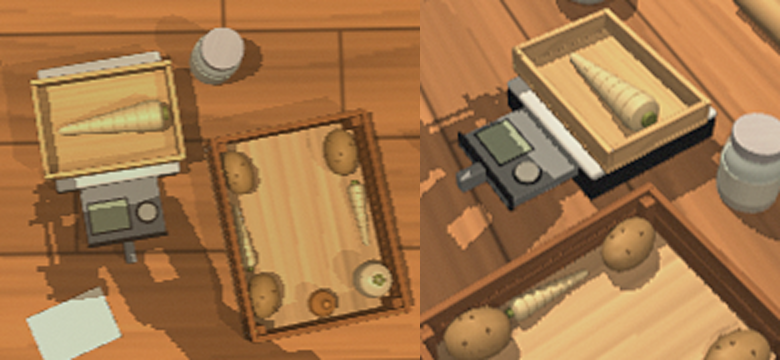

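The parsnip lies in the tray, the drawer is out and the crate is undisturbed. The crown (crop (168,115)) looks near the tray's right side, so I'll check its margin.

```bash
python3 -c "
from h import *
T=lambda u,v:(290+u/2,100+v/2)
p=np.array([onz('top',T(*q),.086)[:2] for q in((34,82),(171,61),(184,160),(48,181))]);c=p.mean(0)
Y=(p[0]+p[3]-p[1]-p[2]);print(c,np.linalg.norm(Y)/2);Y/=np.linalg.norm(Y);X=np.array([Y[1],-Y[0]]);print(np.degrees(np.arctan2(X[1],X[0])))
for n,q,z in(('crown',T(168,116),.078),('tip',T(60,130),.062)): d=onz('top',q,z)[:2]-c;print(n,d@X,d@Y)
d=onz('side',(270+(648-420)/2,160+118/2),.079)[:2]-c;print('crown side',d@X,d@Y)
t,e=tri(T(168,116),(270+(648-420)/2,160+118/2));print(t,e)
print([(round(d['score'],2),d['rect']) for d in robot.search_frame('parsnip','top')[:2]])
print(robot.search_frame('tray','top')[:1])
"
```

```text
[ 0.64564437 -0.02603826] 0.20381866957006695
7.93923403113348
crown -0.005124070063024298 -0.08787047150560766
tip 0.00102844971472962 0.07358171095879389
crown side 0.006003577571529296 -0.08114254402610516
[ 0.65358004 -0.11356622  0.08998674] 0.005970833679491265
[(0.57, [318.6, 149.8, 374.5, 167.7])]
[{'rect': [304.1, 128.7, 382.9, 192.4], 'score': 0.83}]
```

Even measured at the stub, the crown is 81–88 mm from the tray's centre (limit 97). The tip is at 74 mm and the robot is clear.

```bash
python3 -c "
from rig import robot
print(robot.hand_in())"
```

```text
the job is handed in; nothing more can be done
None
```

I handed the job in at about 27 s of 72 s: drawer out, empty tray tared, and the parsnip in the tray about 9 mm inside the limit at its crown end; no verdict came back.

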